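# Seat a shaft collar with its set screw on the shaft's flat and hold it there

### The arm

A 6-joint arm with a two-finger parallel gripper is mounted at the origin on the work surface; the furniture and walls round the work are solid. World frame = base frame: x ahead of the robot, y to its left, z up, the work surface at z = 0. Lengths are in m, angles in rad, forces in N, time in s.
With the tool pointing down it reaches from about 0.3 to 0.775 m from the base axis. Payload 14.6 kg.
Tool frame: the origin (TCP) lies between the finger pads; the fingertips stand r.tcp_to_tips ahead of it and the grasp point (between the pads) lies 6 mm ahead of it (r.tcp_to_tips is the distance from the TCP to the fingertips, in m); z points along the fingers, y is the line along which they close (so a half turn about z gives the same grasp; the last joint's range is limited). The gripper opens to 94 mm and grips with 3 to 60 N. Pads are 16 mm wide; open, the fingers measure 119 mm over their backs; the gripper's body (75 mm by 177 mm) begins 78 mm behind the grasp point.
Start: joints at [1.2, 0.3, 1.521, -0, 1.321, -0.067], TCP at [0.165, 0.525, 0.23] pointing down, gripper open.
Joint ranges: [-3.03, 3.03], [-0.79, 2.21], [0.23, 2.52], [-1.04, 4.18], [0, 3.07], [-2.55, 2.55]. Speed limits (rad/s): [2.22, 2.22, 2.57, 3.14, 3.14, 3.14].

### API

Orientations are given as a unit quaternion [x, y, z, w].
In Python, from plant import r gives the robot as it stands.
- The arm moves only by the shell command python3 -m handwheel 'ROWS' [FORCE]. ROWS is JSON, a list of rows, each a list of 7 numbers: the opening in per cent of the stroke, from 0 (shut) to 100 (fully open), then the shift along the world's x, y, z in m, then the turn, a rotation vector about the world's x, y, z in degrees. A call has 1 to 5 rows; each row shifts and turns the commanded pose from where the row before left it; what a row does not reach is not made up. A row lasts 1/12 s, in which the tool goes at most 41.7 mm and 7.16 degrees, less where a joint would pass 70% of its speed; a pose out of reach is approached as far as the arm can. A call with a gripper value outside its range is refused whole. The fingers move at their own pace and stop on an object; FORCE is the grip in N (left out, the last holds). Time passes only in rows, so rows that do not move let the fingers close. It gives the time, the measured TCP pose, the force, the opening and the grip force at its end, in the units of the state.
- r.observe(): the state, without advancing time (a new reading comes with each control period).
- r.camera(name): name is "scene" or "top"; returns a dict with "pixels" (420x560x3 uint8, red, green, blue), "z_map" (420x560 float32, m along the optical axis (not along the pixel's ray), 0 where there is no reading), "fx", "fy", "cx", "cy" (pixels), "xyz" and "orientation" of the camera in the world. Camera axes: x right, y down, z forward; pixel columns grow to the right and rows downward; lengths in m; the calibration is good to about 2 mm. A picture is of the moment at which its call begins.
- r.hand_in(): hands the job in; it is judged then, once.
Trained networks look in a picture, given as the dict that the camera call returned (one of the last four; its "shot" number tells which), for a name from the list of things; names that differ only in an ending like _2 or _b are one class to them, and where a whole thing is asked for, a point or a joint stands for the part that bears it (a point fixed in the world has none). Each returns a list of dicts, best first, with "score" (0 to 1); they miss things now and then, are a little off and sometimes report something else, mostly with a low value. They report only what shows in the picture. A call takes as long as a camera call. They do not tell look-alikes from the thing itself.
- r.find_in(picture, label): "pixel" ([column, row] in pixels, amid what is visible of it).
- r.masks_of(picture, label): "region" (420x560 bool, what is visible of it) and "pixel" ([column, row] in pixels, amid what is visible of it).
- r.tip_of(picture, label): "pixel" ([column, row] in pixels: a listed point, or the origin of a listed thing).
The state is a dict: "time": time; "qpos": joint angles; "qd": joint speeds; "joint_torque": joint torques, N m; "eef_pos": TCP position; "orientation": TCP orientation; "contact_force": force on the tool from outside, world axes, zero at the start; "ft_torque": the same for the moment, N m; "opening": opening from 0.0 (shut) to 1.0 (fully open); "grip_force": force on a finger pad.
Only numpy, scipy, OpenCV 4.12 (cv2) and the standard library are available. Lean on these libraries where they do the work, as an engineer would, in place of code of your own. Each camera call takes 0.05 s, during which the arm holds its last target. There are 200 camera calls.

### The job

Grip the D-shaped shaft with the fingers, find its flat, and turn the shaft until the flat squarely faces the pointer on the housing. Then take the shaft collar from the bench, lower it over the shaft with its set screw on the flat, and press it down against the sprung washer until the washer is fully home. Finish still gripping the collar and holding it pressed down there, set screw in line with the pointer; leave the other things on the bench alone.

Things in the scene. Friction and masses are not known exactly. Their poses are not given: they have to be found in the camera images.
- housing: Fixed grey bearing housing: flange 110 x 100 x 14 mm, round barrel 62 mm across up to 40 mm above the bench. Origin: centre of its underside, on the shaft's axis. z up; its x axis runs from the shaft towards the pointer, an upright steel rib with an arrow edge, 33 to 55 mm from the axis, top 40 mm above the bench. It may stand left or right of the collar.
- shaft_top (a point): Point on the axis of the vertical shaft at its upper end, 99 mm above the bench (fixed to the housing).
- shaft: Bare vertical steel shaft, 24 mm diameter, one flat cut along it 7 mm from the axis: 19 mm thick across the flat, 24 mm elsewhere. Top 99 mm above the bench, bevelled 2.5 mm. Origin: on the axis at bench height; z up; x = the flat's outward direction. Turns about z (friction 0.06 N m), up to 3.1 rad either way from the pointer; the flat starts 0.6 to 2.3 rad anticlockwise of it (from above).
- flat (a point): Centre of the shaft's flat: 7 mm from the axis, 80 mm above the bench.
- washer (a joint): Travel of the sprung steel washer (42 mm diameter) round the foot of the shaft, in m: 0 when free (top 56 mm above the bench), 0.007 fully home (top 49 mm above the bench). It needs 2 N to start and 7.6 N to be held home, and springs back when released.
- collar: Loose plain aluminium shaft collar, 48 mm outside, 30 mm high, bore 27 mm, about 0.2 kg, flat on the bench. Origin: centre of its underside; z up; x points towards the set screw. The screw's 6 mm thick point sticks into the bore to 9 mm from the axis, 15 mm up, so the collar goes down the shaft only with the screw over the flat; its dark 12 mm head sticks out 5 mm.
- set_screw (a point): Outer end of the collar's set screw head: 29 mm from the collar's axis along its x axis, 15 mm above its underside.
- big_nut: Loose steel hexagon nut, 30 x 34 x 24 mm, lying between the housing and the collar; to be left alone. Origin: centre of its underside.
- tape: Loose yellow tape measure, 66 x 82 x 37 mm, on its side, to be left alone. Origin: centre of its underside.
- tee: Loose grey pipe tee, 50 x 66 x 33 mm, to be left alone. Origin: centre of its underside.
Not all that is in view belongs to the job. What is shaped like the collar but green, purple or turquoise is not meant.

How it is judged:
On the way, in this order (a step that is already met when the one before it is completed fails the run):
1. the fingers grip the shaft with its flat turned to face the pointer (within 0.17 rad) (angle between the x axis of shaft and the x axis of housing, either way round below 0.17 rad and x of flat in the frame of housing above 0.003 m and contact force between the fingers and shaft above 2 N), for 0.2 s.
2. the fingers hold the collar clear of the bench (height (world z) of collar above 0.02 m and contact force between the fingers and collar above 2 N), for 0.2 s.
At the end, for the whole second after the job is handed in: Collar round the shaft (axes within 4 mm, tilt under 0.1 rad), set screw on the flat and towards the pointer (shaft and collar each within 0.22 rad), washer pressed at least 5 of its 7 mm (collar underside below 51.5 mm), at rest, the fingers still gripping it (over 3 N) (angle between the x axis of each of shaft, collar and the x axis of housing, either way round below 0.22 rad and x of flat in the frame of housing above 0.003 m and x of set_screw in the frame of housing above 0.02 m and horizontal distance between collar and shaft_top below 0.004 m and angle between collar's own z axis and vertical below 0.1 rad and height (world z) of collar below 0.0515 m and value of joint washer above 0.005 m and contact force between the fingers and collar above 3 N and linear speed of collar below 0.02 m/s); the arm keeps its last pose, push and grip.
It fails at once if the nut, the tape measure or the pipe tee is moved by more than 30 mm (distance of any of big_nut, tape, tee from where it was at the start of the episode above 0.03 m).
It also fails if it takes over 61 s, if anything falls off the work surface, if the arm or the gripper's body presses on something with over 40 N, if the wrist force passes 120 N, or if a joint passes its speed limit or range.

## Working session

There is one attempt and no reset: what is moved stays moved. The work goes in short steps, Python scripts to look and compute and a shell command to move; the robot and the scene stay as the last step left them, time stands still between calls to the robot, and variables do not carry over. Pictures are saved under pics/ and viewed, at most 10 in all, crops included, and the job is handed in when it is done.

```bash
mkdir -p pics; ls; cat > h.py <<'E'
import numpy as np, cv2
from scipy.spatial.transform import Rotation as R
from plant import r
def pt(c,u,v,z=None):
    "world point of a pixel: by depth, or on plane height z"
    d=np.array([(u-c["cx"])/c["fx"],(v-c["cy"])/c["fy"],1.])
    M=R.from_quat(c["orientation"]).as_matrix(); o=np.array(c["xyz"])
    s=c["z_map"][int(round(v)),int(round(u))] if z is None else (z-o[2])/(M@d)[2]
    return o+M@d*s
def cloud(c):
    v,u=np.mgrid[:420,:560]; z=c["z_map"]
    P=np.stack([(u-c["cx"])/c["fx"]*z,(v-c["cy"])/c["fy"]*z,z],-1)
    return P@R.from_quat(c["orientation"]).as_matrix().T+np.array(c["xyz"])
def save(n,im): cv2.imwrite("pics/"+n,cv2.cvtColor(im,cv2.COLOR_RGB2BGR))
E
python3 - <<'E'
from h import *
np.set_printoptions(precision=4,suppress=True)
for n in ("scene","top"):
    c=r.camera(n); save(n+"0.png",c["pixels"]); print(n,c["xyz"],c["orientation"],c["fx"])
    for l in ("housing","shaft","collar","big_nut","tape","tee"):
        for d in r.masks_of(c,l)[:4]:
            u,v=d["pixel"]; print(l,round(d["score"],2),np.round(d["pixel"]),d["region"].sum(),pt(c,u,v))
    for l in ("flat","set_screw","shaft_top","collar","housing"):
        for d in r.tip_of(c,l)[:3]: print("tip",l,round(d["score"],2),np.round(d["pixel"],1),pt(c,*d["pixel"]))
print(r.observe(),r.tcp_to_tips)
E
```

```text
pics
scene [-0.1429  0.4612  0.4692] [-0.4095  0.7335 -0.4716  0.2679] 471.5720898647794
housing 0.66 [372. 236.] 1923 [ 0.4789 -0.126   0.0345]
housing 0.51 [374. 210.] 209 [ 0.4921 -0.1374  0.0855]
shaft 0.64 [376. 208.] 266 [ 0.491  -0.14    0.0892]
collar 0.97 [198. 266.] 618 [0.5601 0.2113 0.0311]
collar 0.76 [239. 287.] 701 [0.463  0.1779 0.0311]
collar 0.58 [222. 240.] 420 [0.6432 0.1275 0.0241]
big_nut 0.59 [303. 244.] 260 [0.5384 0.0003 0.0263]
tape 0.61 [337. 269.] 1367 [0.4131 0.0119 0.0379]
tee 0.87 [267. 223.] 482 [0.6569 0.0144 0.0268]
tip flat 0.6 [375.5 212. ] [ 0.4877 -0.1378  0.0817]
tip set_screw 0.89 [222.5 284.7] [0.5253 0.1818 0.0016]
tip set_screw 0.79 [163.  301.2] [0.5122 0.2942 0.0158]
tip set_screw 0.71 [199. 275.] [0.5539 0.2137 0.0174]
tip shaft_top 0.79 [380.1 199.4] [ 0.6695 -0.3227  0.0021]
tip collar 0.85 [199.9 273.6] [0.5533 0.212  0.02  ]
tip collar 0.79 [243.1 292.1] [0.459  0.1735 0.0209]
tip collar 0.69 [220.7 244.6] [0.6367 0.1331 0.0181]
tip housing 0.94 [369.6 246.1] [ 0.4756 -0.118   0.0163]
top [0.4113 0.0193 0.9307] [ 0.7127 -0.697   0.052
[... 744 characters left out ...]
153.7 244.5] [0.494  0.2749 0.0002]
tip collar 0.8 [189.8 201.6] [0.5799 0.2089 0.0016]
tip collar 0.65 [209.5 255.6] [ 0.4751  0.1657 -0.0019]
tip housing 0.6 [370.8 248.2] [ 0.4909 -0.1359  0.0575]
{'time': 1.2, 'qpos': array([ 1.2004,  0.2999,  1.521 , -0.    ,  1.3207, -0.0666]), 'qd': array([ 0.    , -0.0024, -0.0003,  0.0001,  0.001 ,  0.0009]), 'joint_torque': array([  0.0019, -53.1685, -35.2907,   0.071 ,   0.0214,   0.0001]), 'eef_pos': array([0.1645, 0.5248, 0.2304]), 'orientation': array([ 0.1513,  0.9885, -0.    ,  0.    ]), 'contact_force': array([-0.7705,  0.7824,  0.1379]), 'ft_torque': array([-0.0345, -0.0592,  0.0097]), 'grip_force': 0.0, 'opening': 1.0003401995702574} 0.025
```

View images.

```bash
python3 - <<'E'
import cv2,numpy as np
t=cv2.imread("pics/top0.png");s=cv2.imread("pics/scene0.png")
cv2.imwrite("pics/a.png",cv2.resize(t[130:310,120:440],(800,450),interpolation=cv2.INTER_CUBIC))
a=cv2.resize(s[190:340,140:300],(640,600),interpolation=cv2.INTER_CUBIC)
cv2.imwrite("pics/b.png",cv2.resize(s[180:330,130:430],(800,400),interpolation=cv2.INTER_CUBIC))
E
```

```text
(no output)
```

View pics/a.png

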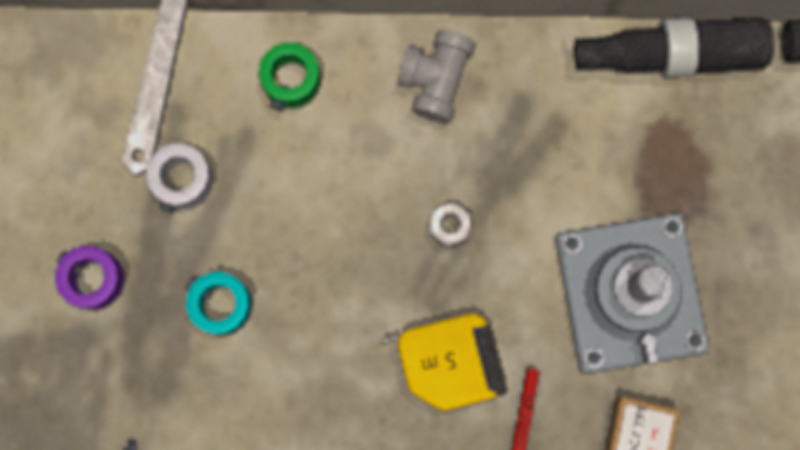

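View pics/b.png

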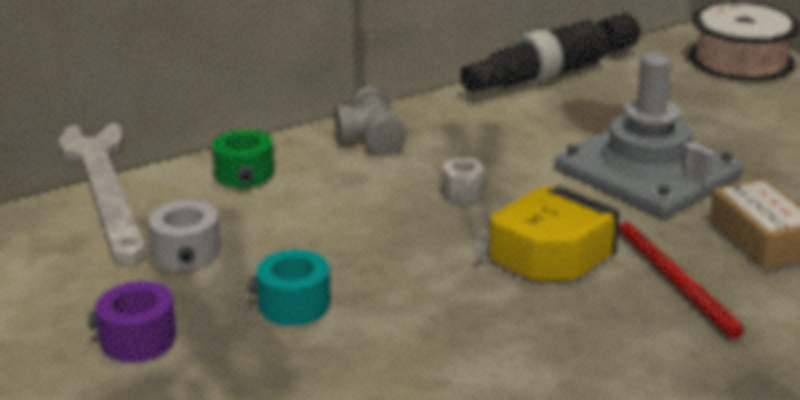

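The top view shows four collars: plain aluminium at (192,200), turquoise (207,251), purple (155,241) and green (236,160). Only the aluminium one fits the description. Its screw points down-left in the image, and the spanner end lies just left of it. The housing is at about (373,247), with its pointer towards the bottom of the image and slightly right.

```bash
python3 - <<'E'
from h import *
np.set_printoptions(precision=4,suppress=True)
c=r.camera("top"); W=cloud(c); im=c["pixels"]
near=lambda p,rad:np.hypot(W[...,0]-p[0],W[...,1]-p[1])<rad
hp=(0.49,-.139)
for lo,hi in((.009,.02),(.035,.045),(.05,.06),(.09,.11)):
    m=near(hp,.1)&(W[...,2]>lo)&(W[...,2]<hi)
    P=W[m][:,:2]; print(lo,m.sum(),np.median(W[m][:,2]),(P.max(0)+P.min(0))/2,cv2.minAreaRect((P*1000).astype(np.float32)))
m=near((.569,.214),.032)&(W[...,2]>.025)&(W[...,2]<.036)
P=W[m][:,:2];print("collar top",m.sum(),np.median(W[m][:,2]),cv2.minEnclosingCircle((P*1000).astype(np.float32)),cv2.fitEllipse((P*1000).astype(np.float32)[cv2.convexHull((P*1000).astype(np.float32),returnPoints=False)[:,0]]))
for d in r.tip_of(c,"set_screw"): print(d["score"],d["pixel"],pt(c,*d["pixel"],.015))
print("shafttop@.099",[pt(c,*d["pixel"],.099) for d in r.tip_of(c,"shaft_top")])
a=cv2.resize(im[222:282,345:405],(400,400),interpolation=cv2.INTER_CUBIC)
b=cv2.resize(im[172:232,160:220],(400,400),interpolation=cv2.INTER_CUBIC)
save("c.png",np.hstack([a,b]))
E
```

```text
0.009 1924 0.013682231956316404 [ 0.4752 -0.1357] ((471.413818359375, -130.83721923828125), (155.94833374023438, 142.86856079101562), 10.769989013671875)
0.035 503 0.03944771545789949 [ 0.4853 -0.1469] ((491.90802001953125, -152.49960327148438), (77.33165740966797, 60.24120330810547), 42.2248649597168)
0.05 228 0.05579444990088456 [ 0.4976 -0.1474] ((497.92584228515625, -147.39340209960938), (39.65638732910156, 40.896385192871094), 45.376407623291016)
0.09 137 0.09790191571878559 [ 0.4978 -0.1456] ((498.43896484375, -145.1194610595703), (18.969728469848633, 23.611215591430664), 73.24376678466797)
collar top 257 0.029309158248330358 ((578.2849731445312, 202.80178833007812), 23.425174713134766) ((577.36474609375, 204.3854217529297), (39.13017272949219, 47.299652099609375), 134.27772521972656)
0.97 [145.5, 231.7] [0.517  0.2882 0.015 ]
0.83 [185.0, 211.8] [0.5573 0.2144 0.015 ]
0.79 [227.9, 174.3] [0.6333 0.1344 0.015 ]
0.69 [198.5, 242.5] [0.4984 0.1853 0.015 ]
shafttop@.099 [array([ 0.5012, -0.1511,  0.099 ])]
```

View pics/c.png

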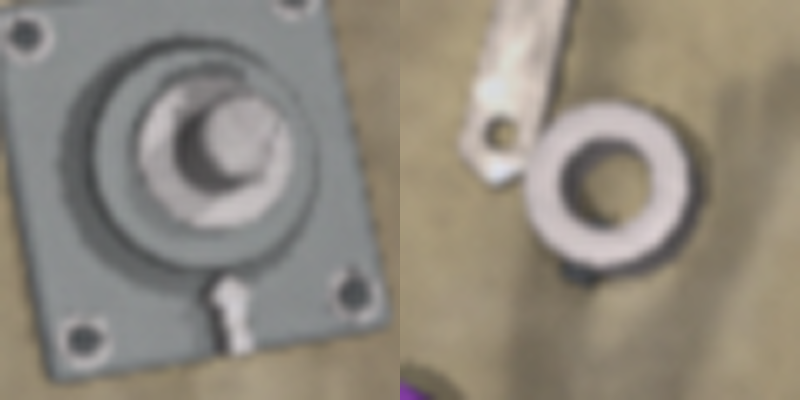

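The right crop shows the aluminium collar at (191,199.5) full px, with its screw at about (187,213) and the spanner end just to its left. The left crop shows the shaft top with its straight edge on the lower right. That matches the depth rectangle: 19 mm thick along about 73°/253°.

```bash
python3 - <<'E'
from h import *
np.set_printoptions(precision=4,suppress=True)
c=r.camera("top"); W=cloud(c)
H=[pt(c,*p,.014) for p in((348.9,227.4),(357.75,273),(397.95,266.1),(388.95,222))]
H=np.array(H);print("centre",H.mean(0)); d=(H[1]-H[0]+H[2]-H[3]);print("pointer deg",np.degrees(np.arctan2(d[1],d[0]))%360, np.linalg.norm(d)/2)
cc=pt(c,191.2,199.5,.03);print("collar",cc)
for p in((187,212.8),):
    q=pt(c,*p,.015)-cc;print("screw",np.degrees(np.arctan2(q[1],q[0])),np.linalg.norm(q[:2]))
print("pointer tip px", [pt(c,*p,.04) for p in((379.5,264.5),(380.8,274))])
# spanner heights
print("spanner z",[round(float(pt(c,u,v)[2]),4) for u,v in((176,185),(174,190),(174,197),(178,178))])
s=r.camera("scene")
for d in r.tip_of(s,"set_screw"): print(d["score"],d["pixel"],pt(s,*d["pixel"],.015))
Z=cloud(s); m=(np.hypot(Z[...,0]-.577,Z[...,1]-.204)<.035)&(Z[...,2]>.026)&(Z[...,2]<.034)
P=(Z[m][:,:2]*1000).astype(np.float32);print("collar scene",m.sum(),cv2.minEnclosingCircle(P))
m=(np.hypot(Z[...,0]-.499,Z[...,1]+.147)<.035)&(Z[...,2]>.093)&(Z[...,2]<.104)
P=(Z[m][:,:2]*1000).astype(np.float32);print("shaft scene",m.sum(),cv2.minAreaRect(P))
E
```

```text
centre [ 0.4974 -0.1485  0.014 ]
pointer deg 190.837479459671 0.08678660377839073
collar [0.5789 0.2006 0.03  ]
screw 157.41478760000618 0.025445447746421837
pointer tip px [array([ 0.4628, -0.1548,  0.04  ]), array([ 0.4455, -0.157 ,  0.04  ])]
spanner z [0.0123, 0.0045, 0.0106, 0.0129]
0.89 [163.5, 299.0] [0.519  0.2912 0.015 ]
0.86 [226.2, 285.9] [0.4993 0.1859 0.015 ]
0.71 [220.9, 246.8] [0.6334 0.1344 0.015 ]
0.67 [200.8, 274.5] [0.5574 0.209  0.015 ]
collar scene 265 ((580.2820434570312, 204.48092651367188), 24.41270637512207)
shaft scene 69 ((496.78680419921875, -142.50054931640625), (18.719755172729492, 21.065431594848633), 86.59776306152344)
```

```bash
python3 -m handwheel '[[60,0.0,-0.0417,0,0,0,0],[60,0.018,-0.037,0,0,0,0],[60,0.018,-0.037,0,0,0,0],[60,0.018,-0.037,0,0,0,0],[60,0.018,-0.037,0,0,0,0]]' 20; python3 -m handwheel '[[60,0.018,-0.037,0,0,0,0],[60,0.018,-0.037,0,0,0,0],[60,0.018,-0.037,0,0,0,0],[60,0.018,-0.037,0,0,0,0],[60,0.018,-0.037,0,0,0,0]]'
```

```text
time: 1.92
eef_pos: [0.2367, 0.3334, 0.2305]
orientation: [0.151, 0.989, 0.0, 0.0]
contact_force: [1.3, 0.9, 0.8]
opening: 0.679
grip_force: 0.0
time: 2.33
eef_pos: [0.3268, 0.1483, 0.2308]
orientation: [0.151, 0.989, 0.0, 0.001]
contact_force: [1.2, 0.5, -0.0]
opening: 0.602
grip_force: 0.0
```

```bash
python3 -m handwheel '[[60,0.019,-0.033,0,0,0,0],[60,0.019,-0.033,0,0,0,0],[60,0.019,-0.033,0,0,0,0],[60,0.019,-0.033,0,0,0,0],[60,0.019,-0.033,0,0,0,0]]'; python3 -m handwheel '[[60,0.019,-0.033,0,0,0,0],[60,0.019,-0.033,0,0,0,0],[60,0.019,-0.033,0,0,0,0],[60,0.0195,-0.033,0,0,0,0],[60,0,0,0,0,0,0]]'; python3 -m handwheel '[[60,0,0,-0.04,0,0,0],[60,0,0,-0.04,0,0,0],[60,0,0,-0.035,0,0,0],[60,0,0,-0.029,0,0,0],[60,0,0,0,0,0,0]]' 5
```

```text
time: 2.75
eef_pos: [0.4221, -0.0169, 0.2307]
orientation: [0.152, 0.988, 0.0, 0.0]
contact_force: [0.5, -0.1, -0.2]
opening: 0.599
grip_force: 0.0
time: 3.17
eef_pos: [0.4997, -0.1514, 0.2296]
orientation: [0.153, 0.988, -0.0, -0.0]
contact_force: [-0.4, 0.8, -0.5]
opening: 0.6
grip_force: 0.0
time: 3.58
eef_pos: [0.4954, -0.1458, 0.0815]
orientation: [0.151, 0.988, 0.001, -0.004]
contact_force: [-0.6, -0.5, -0.9]
opening: 0.597
grip_force: 0.0
```

```bash
python3 -m handwheel '[[15,0,0,0,0,0,0],[10,0,0,0,0,0,0],[10,0,0,0,0,0,0],[10,0,0,0,0,0,0],[10,0,0,0,0,0,0]]' 8;python3 -m handwheel '[[10,0,0,0,0,0,0],[10,0,0,0,0,0,0],[10,0,0,0,0,0,0],[10,0,0,0,0,0,0],[10,0,0,0,0,0,0]]' 20
```

```text
time: 4.0
eef_pos: [0.4985, -0.147, 0.0877]
orientation: [0.151, 0.988, -0.0, 0.001]
contact_force: [0.0, 0.0, 0.6]
opening: 0.281
grip_force: 0.0
time: 4.42
eef_pos: [0.499, -0.1451, 0.0874]
orientation: [0.151, 0.989, 0.001, 0.001]
contact_force: [3.3, 16.6, 6.7]
opening: 0.199
grip_force: 20.0
```

```bash
python3 -m handwheel '[[10,0.0005,0.002,0,0,0,0],[10,0,0,0,0,0,0],[10,0,0,0,0,0,0]]' 30;python3 -m handwheel '[[10,0.0002,-0.0002,0,0,0,-6.5],[10,0.0002,-0.0002,0,0,0,-6.5],[10,0.0002,-0.0002,0,0,0,-6.5],[10,0.0002,-0.0002,0,0,0,-6.5],[10,0,0,0,0,0,0]]'
```

```text
time: 4.67
eef_pos: [0.4991, -0.1449, 0.0874]
orientation: [0.151, 0.988, -0.0, 0.001]
contact_force: [0.4, 1.5, 6.8]
opening: 0.197
grip_force: 30.0
time: 5.08
eef_pos: [0.4999, -0.1458, 0.0874]
orientation: [0.373, 0.928, 0.0, 0.001]
contact_force: [-0.1, 1.3, 5.6]
opening: 0.197
grip_force: 29.9
```

```bash
python3 -m handwheel '[[10,0.0002,-0.0002,0,0,0,-6],[10,0.0002,-0.0002,0,0,0,-6],[10,0.0002,-0.0002,0,0,0,-6],[10,0.0002,-0.0002,0,0,0,-6],[10,0.0002,-0.0002,0,0,0,-6]]';python3 -m handwheel '[[10,0.0001,-0.0001,0,0,0,-5.8],[10,0,0,0,0,0,0],[10,0,0,0,0,0,0],[10,0,0,0,0,0,0],[10,0,0,0,0,0,0]]'
python3 - <<'E'
from h import *
o=r.observe();M=R.from_quat(o["orientation"]).as_matrix();print(o["eef_pos"],o["contact_force"],o["ft_torque"],np.degrees(np.arctan2(M[1,1],M[0,1])),o["qpos"])
E
```

```text
time: 5.5
eef_pos: [0.5002, -0.147, 0.0874]
orientation: [0.6, 0.8, -0.0, 0.0]
contact_force: [-8.5, -1.4, 9.7]
opening: 0.203
grip_force: 30.0
time: 5.92
eef_pos: [0.5002, -0.1473, 0.0874]
orientation: [0.638, 0.77, -0.0, 0.0]
contact_force: [-6.7, -2.2, 9.7]
opening: 0.202
grip_force: 30.0
[ 0.50021317 -0.14726326  0.08742147] [-6.67476591 -2.16147843  9.65020416] [-0.46952655  1.26698166 -0.0537317 ] 10.78319339111407 [-3.56134467e-01  4.04914382e-01  1.74187907e+00 -1.07516097e-03
  9.94630722e-01 -5.43751149e-01]
```

```bash
python3 -m handwheel '[[60,0,0,0,0,0,0],[60,0,0,0,0,0,0],[60,0,0,0,0,0,0],[60,0,0,0,0,0,0],[60,0,0,0.03,0,0,0]]';python3 -m handwheel '[[70,0,0,0.04,0,0,0],[70,0,0,0.04,0,0,0],[70,0,0,0.035,0,0,0],[70,0.008,0.038,0,0,0,6.2],[70,0.008,0.038,0,0,0,6.2]]'; python3 -m handwheel '[[70,0.009,0.039,0,0,0,6.2],[70,0.009,0.039,0,0,0,6.2],[70,0.009,0.039,0,0,0,6.2],[70,0.009,0.039,0,0,0,6.2],[70,0,0,0,0,0,0]]'
python3 - <<'E'
from h import *
np.set_printoptions(precision=4,suppress=True)
o=r.observe();print(o["eef_pos"],o["qd"])
c=r.camera("top"); W=cloud(c)
m=(np.hypot(W[...,0]-.4976,W[...,1]+.1473)<.03)&(W[...,2]>.09)&(W[...,2]<.11)
print("shaft",m.sum(),cv2.minAreaRect((W[m][:,:2]*1000).astype(np.float32)))
s=r.camera("scene")
t=lambda im,u,v,n=30:cv2.resize(im[v-n:v+n,u-n:u+n],(400,400),interpolation=cv2.INTER_CUBIC)
save("d.png",np.hstack([t(c["pixels"],375,247),t(s["pixels"],200,270)]))
E
```

```text
time: 6.33
eef_pos: [0.4983, -0.1459, 0.1124]
orientation: [0.637, 0.77, -0.001, -0.004]
contact_force: [-0.1, 0.1, -0.6]
opening: 0.518
grip_force: 0.0
time: 6.75
eef_pos: [0.517, -0.071, 0.2337]
orientation: [0.55, 0.835, 0.001, 0.002]
contact_force: [0.6, 0.2, -1.5]
opening: 0.698
grip_force: 0.0
time: 7.17
eef_pos: [0.5528, 0.0908, 0.2311]
orientation: [0.353, 0.936, 0.0, -0.0]
contact_force: [-1.1, -0.9, 0.6]
opening: 0.701
grip_force: 0.0
[0.5528 0.0908 0.2311] [-0.0972 -0.0303  0.0504 -0.0229 -0.0069  0.0575]
shaft 135 ((500.1148986816406, -146.79437255859375), (18.50029754638672, 23.410451889038086), 11.665749549865723)
```

View pics/d.png

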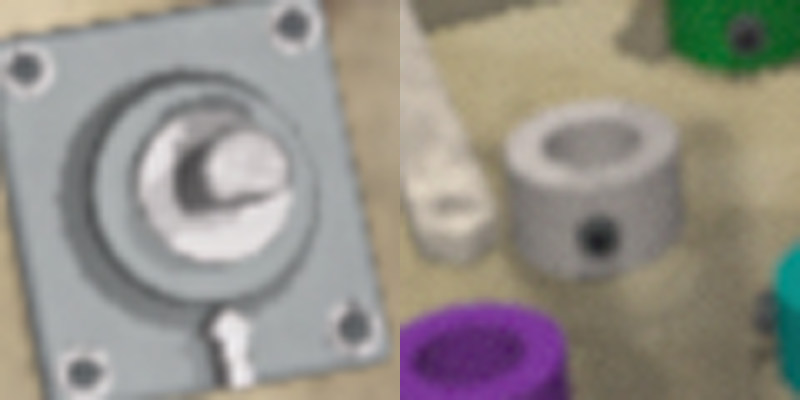

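The top crop shows the flat now square to the pointer (depth says 191.7° against 190.8° for the pointer). The shaft axis is (0.4977, −0.1473), which agrees with the touch result. In the scene crop the collar's screw faces the camera at about 160°, and the spanner end is close beside it. I'll grip above the spanner.

```bash
python3 -m handwheel '[[70,0.009,0.039,0,0,0,7],[70,0.009,0.039,0,0,0,7],[70,0.0086,0.0393,0,0,0,7],[70,0,0,-0.03,0,0,1],[70,0,0,-0.03,0,0,0]]';python3 -m handwheel '[[70,0,0,-0.03,0,0,0],[70,0,0,-0.03,0,0,0],[70,0,0,-0.02,0,0,0],[70,0,0,-0.012,0,0,0],[70,0,0,0,0,0,0]]'; python3 -m handwheel '[[70,0,0,-0.01,0,0,0],[70,0,0,-0.01,0,0,0],[70,0,0,-0.01,0,0,0],[70,0,0,-0.005,0,0,0],[70,0,0,0,0,0,0]]'; python3 -m handwheel '[[55,0,0,0,0,0,0],[55,0,0,0,0,0,0],[45,0,0,0,0,0,0],[45,0,0,0,0,0,0],[45,0,0,0,0,0,0]]' 5
```

```text
time: 7.68
eef_pos: [0.5798, 0.2031, 0.1717]
orientation: [0.173, 0.985, 0.001, 0.001]
contact_force: [1.0, -0.9, -0.9]
opening: 0.698
grip_force: 0.0
time: 8.1
eef_pos: [0.5783, 0.2011, 0.0771]
orientation: [0.175, 0.985, -0.001, -0.002]
contact_force: [-0.3, 0.0, 0.3]
opening: 0.704
grip_force: 0.0
time: 8.52
eef_pos: [0.5786, 0.2024, 0.0432]
orientation: [0.174, 0.985, -0.0, -0.001]
contact_force: [0.2, 0.5, -0.4]
opening: 0.7
grip_force: 0.0
time: 8.93
eef_pos: [0.5793, 0.2027, 0.045]
orientation: [0.174, 0.985, 0.0, 0.0]
contact_force: [0.8, -0.6, 3.3]
opening: 0.515
grip_force: 5.0
```

```bash
python3 -m handwheel '[[40,0,0,0,0,0,0],[40,0,0,0,0,0,0],[40,0,0,0.02,0,0,0],[40,0,0,0.03,0,0,0],[40,0,0,0.03,0,0,0]]' 45;python3 -m handwheel '[[40,0,0,0.03,0,0,0],[40,0,0,0.03,0,0,0],[40,0,0,0,0,0,0],[40,0,0,0,0,0,0],[40,0,0,0,0,0,0]]'
python3 - <<'E'
from h import *
np.set_printoptions(precision=4,suppress=True)
o=r.observe();M=R.from_quat(o["orientation"]).as_matrix();e=o["eef_pos"];print(e,np.degrees(np.arctan2(M[1,1],M[0,1])),o["opening"],o["grip_force"])
s=r.camera("scene");Z=cloud(s); zt=e[2]-.015
k=np.hypot(Z[...,0]-e[0],Z[...,1]-e[1])<.04
for q in("collar","set_screw"):
  for d in r.tip_of(s,q): print(q,d["score"],d["pixel"],pt(s,*d["pixel"],e[2]-.045+(.015 if q!="collar" else 0)))
m=k&(Z[...,2]>zt-.027)&(Z[...,2]<zt-.012)
P=Z[m];print("wall pts",m.sum(),P.min(0),P.max(0))
p=[d["pixel"] for d in r.find_in(s,"collar")];print(p)
w=M.T@(np.array([e[0],e[1],zt])-np.array(s["xyz"])); Mc=R.from_quat(s["orientation"]).as_matrix()
q=Mc.T@(np.array([e[0],e[1],zt])-np.array(s["xyz"]));u,v=int(s["fx"]*q[0]/q[2]+s["cx"]),int(s["fy"]*q[1]/q[2]+s["cy"]);print(u,v)
save("e.png",cv2.resize(s["pixels"][v-40:v+40,u-40:u+40],(560,560),interpolation=cv2.INTER_CUBIC))
E
```

```text
time: 9.35
eef_pos: [0.5783, 0.2023, 0.1243]
orientation: [0.174, 0.985, -0.001, -0.001]
contact_force: [0.7, 0.6, -0.7]
opening: 0.499
grip_force: 45.0
time: 9.77
eef_pos: [0.5785, 0.2024, 0.183]
orientation: [0.174, 0.985, -0.0, -0.001]
contact_force: [0.6, 0.0, -2.5]
opening: 0.501
grip_force: 45.0
[0.5785 0.2024 0.183 ] 69.99271098151871 0.5010520929635343 44.99951720237732
collar 0.82 [181.6, 307.2] [0.3122 0.3245 0.138 ]
collar 0.8 [196.1, 207.4] [0.5768 0.1995 0.138 ]
collar 0.74 [243.2, 296.7] [0.2929 0.2531 0.138 ]
collar 0.65 [222.6, 245.8] [0.4246 0.2195 0.138 ]
set_screw 0.92 [223.7, 285.1] [0.3074 0.2714 0.153 ]
set_screw 0.89 [225.0, 246.5] [0.3952 0.2285 0.153 ]
set_screw 0.84 [164.8, 296.9] [0.3211 0.3402 0.153 ]
set_screw 0.66 [194.7, 203.6] [0.5605 0.2073 0.153 ]
wall pts 208 [0.5514 0.1807 0.141 ] [0.5863 0.2269 0.156 ]
[[193.7, 196.7], [241.6, 286.5], [180.2, 299.8], [221.3, 240.5]]
192 191
```

View pics/e.png

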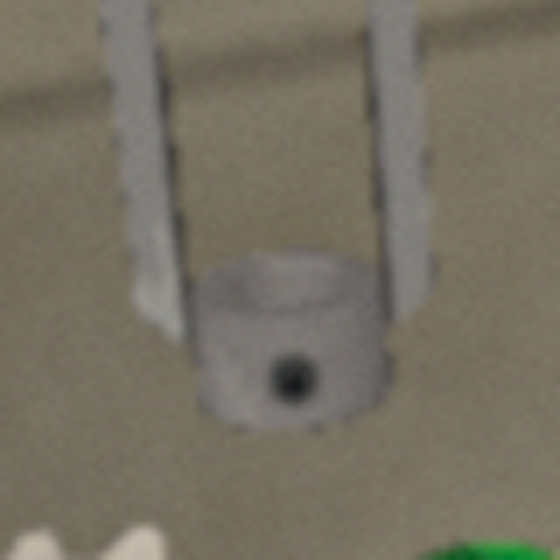

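The crop shows the collar level between the fingers, with the screw dead centre at (293,380), so its direction is about 161° and the gripper is at 70°.

```bash
python3 - <<'E'
from h import *
from scipy.optimize import least_squares
np.set_printoptions(precision=4,suppress=True)
e=r.observe()["eef_pos"]
s=r.camera("scene");Z=cloud(s)
zc=Z[...,2]; d=Z[...,:2]-e[:2]; a=np.radians(70); ty=d@[np.cos(a),np.sin(a)]; tx=d@[np.cos(a+np.pi/2),np.sin(a+np.pi/2)]
for lo,hi in((.141,.156),):
    m=(abs(ty)<.021)&(tx>0)&(tx<.035)&(zc>lo)&(zc<hi)&~((abs(ty)<.008)&(zc>.144))
    f=lambda p:np.hypot(tx[m]-p[0],ty[m]-p[1])-.024
    q=least_squares(f,[0,0],loss="soft_l1",f_scale=.001);print(m.sum(),"collar centre rel TCP (160deg,70deg):",q.x,np.std(f(q.x)))
# camera check on the shaft's visible side
d=Z[...,:2]-np.array([.4977,-.1473]);m=(np.hypot(*np.moveaxis(d,-1,0))<.02)&(zc>.065)&(zc<.092)
P=d[m];f=lambda p:np.hypot(P[:,0]-p[0],P[:,1]-p[1])-.012
q=least_squares(f,[0,0],loss="soft_l1",f_scale=.001);print("shaft err in scene cam",m.sum(),q.x,np.std(f(q.x)))
E
```

```text
140 collar centre rel TCP (160deg,70deg): [-0.0019  0.001 ] 0.0010561069339704327
shaft err in scene cam 121 [0.0043 0.0021] 0.0015800641216920706
```

```bash
python3 -m handwheel '[[40,-0.009,-0.0389,0,0,0,6],[40,-0.009,-0.0389,0,0,0,6],[40,-0.009,-0.0389,0,0,0,6],[40,-0.009,-0.0389,0,0,0,6],[40,-0.009,-0.0389,0,0,0,6.3]]' 45;python3 -m handwheel '[[40,-0.009,-0.0389,0,0,0,0],[40,-0.009,-0.0389,0,0,0,0],[40,-0.009,-0.0389,0,0,0,0],[40,-0.009,-0.0386,0,0,0,0],[40,0,0,0,0,0,0]]';python3 -m handwheel '[[40,0,0,0,0,0,0],[40,0,0,0,0,0,0],[40,0,0,0,0,0,0],[40,0,0,0,0,0,0]]'
python3 - <<'E'
from h import *
o=r.observe();M=R.from_quat(o["orientation"]).as_matrix();print(o["eef_pos"],np.degrees(np.arctan2(M[1,1],M[0,1])),o["contact_force"],o["ft_torque"])
s=r.camera("scene");save("f.png",cv2.resize(s["pixels"][130:270,300:440],(560,560),interpolation=cv2.INTER_CUBIC))
E
```

```text
time: 10.43
eef_pos: [0.5331, 0.0065, 0.1841]
orientation: [-0.092, 0.996, 0.0, -0.0]
contact_force: [0.4, -1.1, -2.2]
opening: 0.504
grip_force: 45.0
time: 10.85
eef_pos: [0.4965, -0.1525, 0.1841]
orientation: [-0.087, 0.996, -0.0, -0.0]
contact_force: [0.4, 1.0, -2.2]
opening: 0.5
grip_force: 45.0
time: 11.18
eef_pos: [0.4983, -0.1461, 0.1843]
orientation: [-0.091, 0.996, 0.0, -0.0]
contact_force: [-0.6, 0.7, -2.1]
opening: 0.503
grip_force: 45.0
[ 0.49832035 -0.1461341   0.18432006] 100.3940050085714 [-0.58626391  0.72417712 -2.13461069] [ 0.05346412 -0.03476713  0.02264463]
```

View pics/f.png

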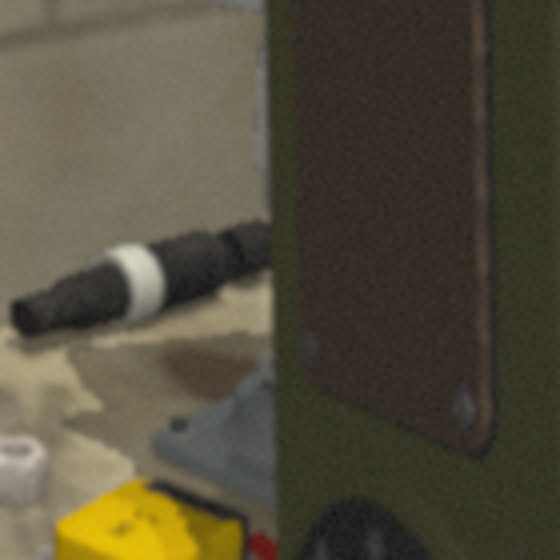

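The arm hides the collar from the scene camera here, so I'll go by force: lower to just above the shaft, then step down slowly.

```bash
python3 -m handwheel '[[40,-0.0003,0,-0.012,0,0,0],[40,0,0,-0.012,0,0,0],[40,0,0,-0.01,0,0,0],[40,0,0,0,0,0,0],[40,0,0,0,0,0,0]]' 45;python3 -m handwheel '[[40,0,0,-0.003,0,0,0],[40,0,0,-0.003,0,0,0],[40,0,0,-0.002,0,0,0],[40,0,0,0,0,0,0],[40,0,0,0,0,0,0]]';python3 -m handwheel '[[40,0,0,-0.002,0,0,0],[40,0,0,-0.002,0,0,0],[40,0,0,-0.002,0,0,0],[40,0,0,0,0,0,0],[40,0,0,0,0,0,0]]'
```

```text
time: 11.65
eef_pos: [0.4977, -0.1469, 0.1503]
orientation: [-0.09, 0.996, 0.0, -0.0]
contact_force: [0.1, -0.0, -1.4]
opening: 0.502
grip_force: 45.0
time: 12.07
eef_pos: [0.4977, -0.1473, 0.1425]
orientation: [-0.09, 0.996, -0.0, -0.0]
contact_force: [0.1, 0.3, -1.7]
opening: 0.498
grip_force: 45.0
time: 12.48
eef_pos: [0.4977, -0.1472, 0.1363]
orientation: [-0.09, 0.996, 0.0, -0.0]
contact_force: [-0.2, 0.8, -1.3]
opening: 0.499
grip_force: 45.0
```

```bash
python3 -m handwheel '[[40,0,0,-0.002,0,0,0],[40,0,0,-0.002,0,0,0],[40,0,0,-0.002,0,0,0],[40,0,0,0,0,0,0],[40,0,0,0,0,0,0]]';python3 -m handwheel '[[40,0,0,-0.002,0,0,0],[40,0,0,-0.002,0,0,0],[40,0,0,-0.002,0,0,0],[40,0,0,0,0,0,0],[40,0,0,0,0,0,0]]'
```

```text
time: 12.9
eef_pos: [0.4977, -0.1472, 0.1303]
orientation: [-0.09, 0.996, 0.0, -0.0]
contact_force: [-0.9, -0.3, -1.9]
opening: 0.503
grip_force: 45.0
time: 13.32
eef_pos: [0.4977, -0.1473, 0.1243]
orientation: [-0.09, 0.996, 0.0, -0.0]
contact_force: [0.6, -0.2, -1.8]
opening: 0.504
grip_force: 45.0
```

```bash
python3 -m handwheel '[[40,0,0,-0.004,0,0,0],[40,0,0,-0.004,0,0,0],[40,0,0,-0.004,0,0,0],[40,0,0,-0.004,0,0,0],[40,0,0,-0.004,0,0,0]]';python3 -m handwheel '[[40,0,0,-0.002,0,0,0],[40,0,0,-0.002,0,0,0],[40,0,0,-0.002,0,0,0],[40,0,0,0,0,0,0],[40,0,0,0,0,0,0]]';python3 -m handwheel '[[40,0,0,-0.002,0,0,0],[40,0,0,-0.0015,0,0,0],[40,0,0,0,0,0,0],[40,0,0,0,0,0,0],[40,0,0,0,0,0,0]]'
```

```text
time: 13.73
eef_pos: [0.4976, -0.1472, 0.1039]
orientation: [-0.09, 0.996, 0.0, -0.0]
contact_force: [-0.2, 1.2, -1.2]
opening: 0.499
grip_force: 45.0
time: 14.15
eef_pos: [0.4977, -0.1472, 0.0986]
orientation: [-0.09, 0.996, 0.0, -0.0]
contact_force: [-2.9, 0.6, 2.0]
opening: 0.5
grip_force: 45.0
time: 14.57
eef_pos: [0.4979, -0.1473, 0.0952]
orientation: [-0.09, 0.996, -0.0, 0.0]
contact_force: [-2.4, 0.2, 5.4]
opening: 0.497
grip_force: 45.0
```

```bash
python3 -m handwheel '[[40,0,0,-0.001,0,0,0],[40,0,0,-0.001,0,0,0],[40,0,0,0,0,0,0],[40,0,0,0,0,0,0],[40,0,0,0,0,0,0]]';python3 -m handwheel '[[40,0,0,-0.0007,0,0,0],[40,0,0,0,0,0,0],[40,0,0,0,0,0,0],[40,0,0,0,0,0,0],[40,0,0,0,0,0,0]]'
```

```text
time: 14.98
eef_pos: [0.498, -0.1473, 0.0938]
orientation: [-0.09, 0.996, -0.0, 0.0]
contact_force: [-4.5, 1.5, 13.5]
opening: 0.502
grip_force: 45.0
time: 15.4
eef_pos: [0.498, -0.1473, 0.0936]
orientation: [-0.09, 0.996, -0.0, 0.001]
contact_force: [-7.2, 2.3, 20.6]
opening: 0.501
grip_force: 45.0
```

```bash
python3 -c "
from plant import r
o=r.observe();print(o['eef_pos'],o['contact_force'],o['grip_force']);print(r.hand_in())"
```

```text
[ 0.49804815 -0.14733496  0.09364663] [-7.24741162  2.34241932 20.55204605] 45.00795364379883
the job is handed in; nothing more can be done
None
```

I turned the flat to the pointer, lowered the collar with its set screw on the flat and pressed the washer down to a hard stop, then handed the job in still gripping at 45 N; the final seat was judged by force and height (arm blocking the scene camera), and the hand-in gave no verdict.

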